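# Unload the rotary jar capper

### The job

Empty the jar capper: slide the red plate lock fully out, turn the plate by its white centre knob, click by click, to bring each capped pudding jar to the opening at the front of the clear guard, lift it out and stand it upright on the white tray, setting it down gently and tipping none over. Once every jar is on the tray, leave the plate in a click position and push the lock fully home again; leave the syrup bottle, the ice pot and the bin of caps where they are.

Things in the scene. Friction and masses are not known exactly. Their poses are not given: they have to be found in the camera images.
- capper: Bench-top rotary jar capper, fixed to the counter: light blue base 410 x 450 mm, its deck 70 mm above the counter. The origin lies at counter height under the axis of the round plate; z up, -x towards its front (nearest the robot, where the guard is open), +y to the left as seen from the robot. The base spans x -190..220, y -180..270 mm.
- guard (a point): On the plate's axis at the top face of the clear guard, 170 mm above the counter; axes as the capper. The guard is a 5 mm sheet on four 12 mm posts (x -142 and 152, y +-130 mm), covering x -150..160, |y| up to 140 mm, cut away over the front pocket (x below -30, |y| below 75 mm). It clears the jars' caps by 10 mm, so jars can leave only through the front opening.
- column (a point): Top of the steel column at the rear right corner, 325 mm above the counter; axes as the capper. It carries the capping head, swung back off the plate; both lie within x 150..220, y -160..0 mm of the capper.
- plate (a joint): Turn of the six-pocket plate about its vertical axis, rad, anticlockwise from above positive, no end stops; near 0 at the start. A spring roller holds it in a click position at each multiple of pi/3, where one pocket stands in the front opening; about 0.4 N m turns it out, and within 0.05 rad of one it pulls itself in. It cannot turn while locked.
- hub (a point): Grip point in the white hexagonal hand knob, on the plate's axis, 205 mm above the counter. The knob is 44 mm across flats and 40 mm tall (176 to 216 mm above the counter, a 4 mm button on top), stands above the guard and turns with the plate. The point's x axis is square to one pair of flats, and so are the directions 60 deg either side of it.
- window (a point): Fixed centre of the pocket place in the front opening, on the plate's top face, 85 mm above the counter, 110 mm in front of the plate's axis; axes as the capper. The plate is 320 mm across its rim; its six pockets lie evenly on a circle of 110 mm radius, each a white ring 10 mm high, 59 mm bore, 69 mm outside, around the jar's foot.
- lock (a joint): Travel of the red plate lock, m: 0 = home, its bolt in a slot of the plate's rim (plate locked); 0.030 = drawn fully out to its end stop (plate free). It slides out along the capper's +y with about 2 N of friction and stays where it is left. The bolt goes home only when the plate stands in a click position.
- lock_grip (a point): Point in the red lock grip, an upright square post 18 x 18 mm on the capper's left side, 17 mm below its top, 134 mm above the counter; the post is free down to 85 mm above the counter. It moves with the lock; axes as the capper. Home it is 205 mm to the left (+y) of the plate's axis.
- jar1: Filled glass pudding jar with a red cap, about 170 g: body 54 mm across up to 50 mm, cap 49 mm across, 70 mm tall overall. Origin at the centre of its underside, z up through the cap. At the start it stands in one of the plate's pockets. May be absent (3 or 4 of the six are there).
- jar2: Filled glass pudding jar with a red cap, about 170 g: body 54 mm across up to 50 mm, cap 49 mm across, 70 mm tall overall. Origin at the centre of its underside, z up through the cap. At the start it stands in one of the plate's pockets. May be absent (3 or 4 of the six are there).
- jar3: Filled glass pudding jar with a red cap, about 170 g: body 54 mm across up to 50 mm, cap 49 mm across, 70 mm tall overall. Origin at the centre of its underside, z up through the cap. At the start it stands in one of the plate's pockets. May be absent (3 or 4 of the six are there).
- jar4: Filled glass pudding jar with a red cap, about 170 g: body 54 mm across up to 50 mm, cap 49 mm across, 70 mm tall overall. Origin at the centre of its underside, z up through the cap. At the start it stands in one of the plate's pockets. May be absent (3 or 4 of the six are there).
- jar5: Filled glass pudding jar with a red cap, about 170 g: body 54 mm across up to 50 mm, cap 49 mm across, 70 mm tall overall. Origin at the centre of its underside, z up through the cap. At the start it stands in one of the plate's pockets. May be absent (3 or 4 of the six are there).
- jar6: Filled glass pudding jar with a red cap, about 170 g: body 54 mm across up to 50 mm, cap 49 mm across, 70 mm tall overall. Origin at the centre of its underside, z up through the cap. At the start it stands in one of the plate's pockets. May be absent (3 or 4 of the six are there).
- tray: White serving tray, loose, about 0.7 kg, 220 (x) x 270 (y) mm outside (its lip 238 x 282), wall 20 mm high and 6 mm thick, floor 4 mm thick. Origin at the centre of its underside, z up.
- syrup: Amber syrup bottle, bystander, 64 mm across, 190 mm tall. Origin at the centre of its underside.
- shaver_pot: Clear round ice-shaver pot with a white knob, bystander, 144 mm across the foot, 155 mm tall. Origin at the centre of its underside.
- cap_bin: Grey open bin with spare red caps, bystander, 100 x 120 x 50 mm. Origin at the centre of its underside.

How it is judged:
By the outcome, as a careful person would: the job done as asked, in the order asked, and still so for the second after the job is handed in, with the robot touching nothing.
Of jar1, jar2, jar3, jar4, jar5, jar6 only 3 to 4 are there at a start; the rules pass over those that are not, and their reading is None.
At some moment in a run one of tray may be knocked a few centimetres aside while the robot is not near it.
It also fails if it takes over 210 s, if anything falls off the work surface, if the arm or the gripper's body presses on something with over 40 N, if the wrist force passes 120 N, or if a joint passes its speed limit or range.

### The arm

A 6-joint arm with a two-finger parallel gripper is mounted at the origin on the work surface. World frame = base frame: x ahead of the robot, y to its left, z up, the work surface at z = 0. Lengths are in m, angles in rad, forces in N, time in s.
With the tool pointing down it reaches from about 0.3 to 0.775 m from the base axis. Payload 14.6 kg.
Tool frame: the origin (TCP) lies at the very end of the fingers, on their centre line; the grasp point (between the pads) lies 19 mm behind it; z points along the fingers, y is the line along which they close (so a half turn about z gives the same grasp; the last joint's range is limited). The gripper opens to 85 mm and grips with 20 to 120 N. Pads are 22 mm wide; open, the fingers measure 114 mm over their backs; the gripper's body (76 mm by 85 mm) begins 54 mm behind the grasp point. The pads swing forward as they close: fully open they stand 13 mm farther back than shut.
Start: joints at [1.076, 0.3, 1.521, -0, 1.321, -0.067], TCP at [0.228, 0.5, 0.205] pointing down, gripper open.
Joint ranges: [-3.03, 3.03], [-0.79, 2.21], [0.23, 2.52], [-1.04, 4.18], [0, 3.07], [-2.55, 2.55]. Speed limits (rad/s): [2.22, 2.22, 2.57, 3.14, 3.14, 3.14].

### API

Orientations are given as a 3x3 rotation matrix whose columns are the frame's x, y, z axes.
In Python, from cell import manip gives the robot as it stands. Calls block until the motion is done:
- manip.goto(position, orientation): joint-space move of the TCP to a pose.
- manip.move_l(position, attitude=None, feed=0.15, f_stop=None): straight line of the TCP; attitude=None keeps the orientation; feed is the mean speed in m/s. With f_stop (N) it stops when the force on the tool has changed by that much, and returns True; else False.
- manip.move_j(angles): joint-space move.
- manip.open() and manip.close_gripper(): open the fingers fully, or close them until they stop; the grip force is fixed at half the most.
- manip.hold(seconds).
- manip.inverse_kinematics(position, orientation): joint angles nearest the present ones, or None.
- manip.get_image(name): name is "scene" or "top" or "wrist"; returns the picture (420x560x3 uint8, red, green, blue); there is no depth.
- manip.camera_info(name): a dict with "fovy" (degrees; the focal length in pixels is half the picture's height over the tangent of half this angle, whatever the lens; pixels are square), "cx", "cy" (the principal point, pixels), "distortion" ([k1, k2, p1, p2, k3] as OpenCV has them; the pictures are not rectified), "R" (3x3) and "t" (3): a world point X has camera coordinates R X + t. Camera axes: x right, y down, z forward; pixel columns grow to the right and rows downward; lengths in m; the calibration is good to about 2 mm. A picture is of the moment at which its call begins: read the wrist's pose just before it. camera_info takes no time and is no camera call; for the wrist camera it gives the pose at the moment of the call.
A pose or a line that the arm cannot do raises manip.IKError and nothing moves.
- manip.close_job(): hands the job in; it is judged then, once.
Readings, each from a call of its own:
- manip.read_clock(): time.
- manip.read_joint_pos(): joint angles.
- manip.read_dq(): joint speeds.
- manip.read_effort(): joint torques, N m.
- manip.read_ee_pos(): TCP position.
- manip.read_tool_rot(): TCP orientation.
- manip.read_contact_force(): force on the tool from outside, world axes, zero at the start.
- manip.read_ft_torque(): the same for the moment, N m.
- manip.read_opening(): finger opening in m.
- manip.read_grip_force(): force on a finger pad.
Only numpy, scipy, OpenCV 4.12 (cv2) and the standard library are available. Lean on these libraries where they do the work, as an engineer would, in place of code of your own. Each camera call takes 0.05 s, during which the arm holds its last target. There are 200 camera calls.

## Working session

There is one attempt and no reset: what is moved stays moved. The work goes in short steps, each a Python script; the robot and the scene stay as the last script left them, time stands still between calls to the robot, and variables do not carry over. Pictures are saved under pics/ and viewed, at most 14 in all, crops included, and the job is handed in when it is done.

```bash
ls; mkdir -p pics; python3 - <<'E'
from cell import manip
import cv2
for n in ("scene","top","wrist"):
    i=manip.camera_info(n); print(n,i["fovy"],i["cx"],i["cy"],i["distortion"],i["R"],i["t"])
    cv2.imwrite(f"pics/a_{n}.png",manip.get_image(n)[:,:,::-1])
E
```

```text
pics
scene 57.30031121223449 276.52303914152196 205.33790029548427 [-0.06674024  0.          0.          0.          0.        ] [[-0.84764573  0.53043625 -0.01158063]
 [ 0.3842382   0.59867482 -0.70281538]
 [-0.36586572 -0.60018817 -0.71127803]] [ 0.53938714 -0.04106998  1.61124845]
top 54.58616017696254 284.8631244332541 207.0238349077095 [-0.10307568  0.          0.          0.          0.        ] [[-0.02099872 -0.99975592  0.00686725]
 [-0.99318169  0.02007184 -0.1148358 ]
 [ 0.11466993 -0.00923183 -0.99336075]] [-0.03293157  0.62360643  1.45774409]
wrist 64.55175135352691 282.1966202770173 207.41337073593306 [-0.08314766  0.          0.          0.          0.        ] [[ 0.41547693  0.90960277 -0.00131312]
 [ 0.8782381  -0.4007739   0.26091785]
 [ 0.23680534 -0.10955858 -0.96536011]] [-0.54887353 -0.03311892  0.37851635]
```

View pics/a_top.png

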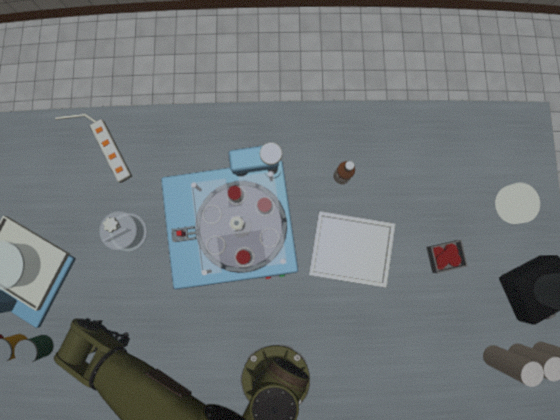

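View pics/a_scene.png

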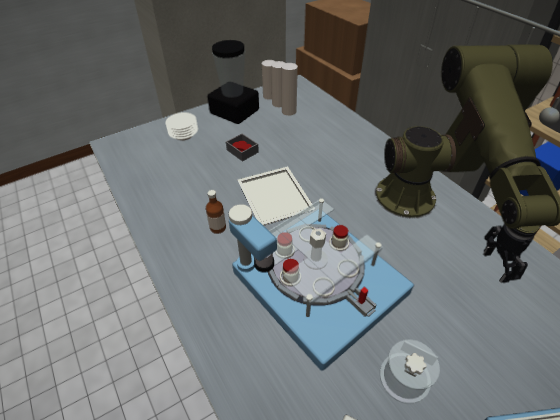

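The top view shows the hub at (238,225), the lock at (180,234) and red caps at front (244,257), rear (235,193) and rear right (265,206). The tray is at (352,249). Next I'll get rough positions.

```bash
cat > h.py <<'E'
import numpy as np, cv2
from cell import manip
def rays(info,px):
    f=210/np.tan(np.radians(info["fovy"])/2)
    K=np.array([[f,0,info["cx"]],[0,f,info["cy"]],[0,0,1]])
    n=cv2.undistortPoints(np.float64(px).reshape(-1,1,2),K,np.float64(info["distortion"])).reshape(-1,2)
    R,t=np.array(info["R"]),np.array(info["t"])
    return -R.T@t, np.c_[n,np.ones(len(n))]@R
def on_z(info,px,z):
    c,d=rays(info,px); return c+d*((z-c[2])/d[:,2])[:,None]
def proj(info,P):
    f=210/np.tan(np.radians(info["fovy"])/2)
    K=np.array([[f,0,info["cx"]],[0,f,info["cy"]],[0,0,1]])
    return cv2.projectPoints(np.float64(P).reshape(-1,1,3),cv2.Rodrigues(np.array(info["R"]))[0],np.float64(info["t"]),K,np.float64(info["distortion"]))[0].reshape(-1,2)
def hsv(img): return cv2.cvtColor(img,cv2.COLOR_RGB2HSV)
def red(img):
    h=hsv(img); return ((((h[...,0]<8)|(h[...,0]>170))&(h[...,1]>130)&(h[...,2]>60))*255).astype(np.uint8)
def blobs(m,amin=15):
    n,l,s,c=cv2.connectedComponentsWithStats(m); return [(c[i],s[i,4],s[i,:4],l==i) for i in range(1,n) if s[i,4]>=amin]
def down(a):  # tool z down, finger-closing (y) axis at world angle a
    y=np.array([np.cos(a),np.sin(a),0]); z=np.array([0,0,-1.]); return np.c_[np.cross(y,z),y,z]
E
python3 - <<'E'
from h import *
i=manip.camera_info("top"); im=cv2.imread("pics/a_top.png")[:,:,::-1].copy()
for c,a,b,_ in blobs(red(im)): print("red",c.round(1),a,b,on_z(i,[c],.155)[0].round(3))
print("hub",on_z(i,[[238,224]],.216))
H=hsv(im)
blue=((H[...,0]>90)&(H[...,0]<112)&(H[...,1]>70)&(H[...,2]>120)).astype(np.uint8)*255
for c,a,b,m in blobs(blue,200):
    r=cv2.minAreaRect(np.argwhere(m)[:,::-1].astype(np.float32)); q=cv2.boxPoints(r); print("blue",a,r,on_z(i,q,.07).round(3).tolist())
w=((H[...,1]<40)&(H[...,2]>170)).astype(np.uint8)*255
for c,a,b,m in blobs(w,60):
    if a>0 and 100<c[1]<300 and c[0]<420:
        r=cv2.minAreaRect(np.argwhere(m)[:,::-1].astype(np.float32)); q=cv2.boxPoints(r); print("white",a,r,on_z(i,[r[0]],.02).round(3),on_z(i,q,.02).round(3).tolist())
w=manip.camera_info("wrist"); c=-np.array(w["R"]).T@w["t"]; T=manip.read_tool_rot();print("cam in tool",T.T@(c-manip.read_ee_pos()), T.T@np.array(w["R"]).T)
cv2.imwrite("pics/a_crop.png",cv2.resize(im[130:300,150:410,::-1],None,fx=3,fy=3,interpolation=cv2.INTER_CUBIC))
E
```

```text
red [234.1 192.3] 117 [229 186  11  13] [0.663 0.127 0.155]
red [179.  232.8] 23 [177 231   5   5] [0.529 0.314 0.155]
red [446.9 255.8] 458 [434 244  27  25] [ 0.431 -0.592  0.155]
red [242.9 256.7] 130 [237 251  13  13] [0.445 0.099 0.155]
hub [[0.55018227 0.1075557  0.216     ]]
blue 5594 ((226.44064331054688, 216.0029296875), (129.79751586914062, 125.43864440917969), 81.95709991455078) [[0.8, 0.427, 0.07], [0.855, -0.031, 0.07], [0.389, -0.086, 0.07], [0.335, 0.355, 0.07]]
blue 723 ((41.25267791748047, 285.6085205078125), (29.612083435058594, 78.29063415527344), 27.645973205566406) [[0.245, 0.975, 0.07], [0.5, 0.835, 0.07], [0.449, 0.73, 0.07], [0.197, 0.869, 0.07]]
white 71 ((102.59999084472656, 137.1999969482422), (13.41640853881836, 10.733126640319824), 63.43495178222656) [[0.911 0.654 0.02 ]] [[0.927, 0.686, 0.02], [0.944, 0.648, 0.02], [0.895, 0.622, 0.02], [0.878, 0.659, 0.02]]
white 245 ((113.80001831054688, 159.1000213623047), (39.35479736328125, 11.180339813232422), 63.43495178222656) [[0.823 0.605 0.02 ]] [[0.884, 0.663, 0.02], [0.903, 0.624, 0.02], [0.762, 0.549, 0.02]
[... 384 characters left out ...]
.605, -0.174, 0.02], [0.552, -0.456, 0.02], [0.323, -0.406, 0.02]]
white 85 ((110.02001190185547, 224.13999938964844), (11.0, 10.600000381469727), 36.869895935058594) [[0.573 0.612 0.02 ]] [[0.57, 0.642, 0.02], [0.602, 0.617, 0.02], [0.576, 0.583, 0.02], [0.545, 0.607, 0.02]]
white 1939 ((22.064159393310547, 262.53759765625), (68.71835327148438, 59.16917419433594), 30.379125595092773) [[0.431 0.963 0.02 ]] [[0.399, 1.157, 0.02], [0.597, 1.033, 0.02], [0.462, 0.78, 0.02], [0.27, 0.898, 0.02]]
cam in tool [ 0.06643166 -0.00054234 -0.16853279] [[-6.36800100e-04 -9.65347394e-01 -2.60967438e-01]
 [ 9.99999748e-01 -5.32830257e-04 -4.69152936e-04]
 [ 3.13844217e-04 -2.60967671e-01  9.65347490e-01]]
```

View pics/a_crop.png

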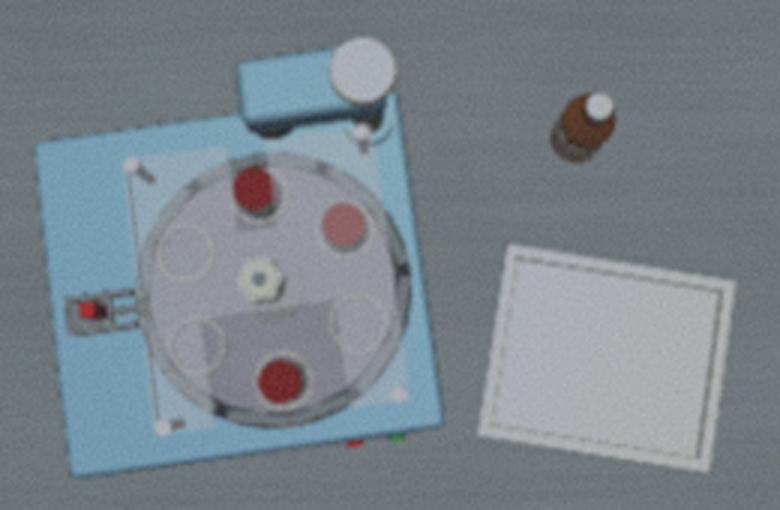

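Three jars: one at the front, one at the rear and one at the rear right. The others are empty rings. I'll go closer with the wrist camera.

```bash
python3 - <<'E'
from h import *
import json
manip.move_l([0.228,0.5,0.42])
manip.goto([0.50,0.12,0.42],down(np.radians(95)))
i=manip.camera_info("wrist"); im=manip.get_image("wrist")
json.dump({k:(np.array(v).tolist()) for k,v in i.items()},open("w1.json","w"))
cv2.imwrite("pics/w1.png",im[:,:,::-1])
for c,a,b,_ in blobs(red(im)): print("red",c.round(1),a,b,on_z(i,[c],.155)[0].round(4))
print(manip.read_ee_pos(),manip.read_clock())
E
```

```text
red [224.5  71.5] 52 [218  70  14   4] [0.3832 0.0385 0.155 ]
red [268.8 127.2] 1113 [251 109  37  38] [0.4463 0.0985 0.155 ]
red [420.3 204.3] 143 [414 198  13  13] [0.5294 0.3123 0.155 ]
red [275.7 282.4] 767 [260 268  32  30] [0.6628 0.125  0.155 ]
[0.49985803 0.12070246 0.42000348] 3.4917
```

View pics/w1.png

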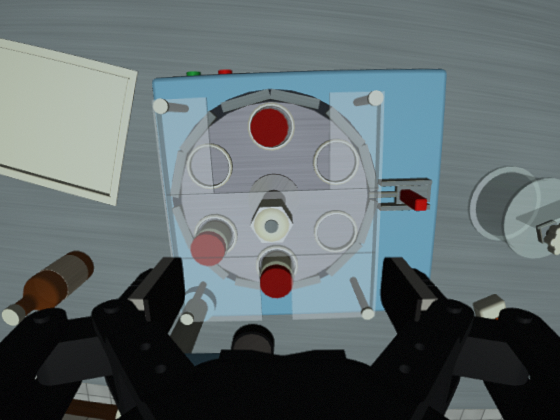

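The front cap is at (269,127), the knob button at (271,224) and the lock at (420,204). The base's front edge (y≈74) and left edge (x≈440) are clear, so I'll fit those at deck height.

```bash
python3 - <<'E'
from h import *
import json
i=json.load(open("w1.json")); im=cv2.imread("pics/w1.png")[:,:,::-1].copy(); H=hsv(im)
m=((H[...,0]>92)&(H[...,0]<112)&(H[...,1]>90)&(H[...,2]>90))
def fit(P):
    l=cv2.fitLine(P[:,:2].astype(np.float32),cv2.DIST_HUBER,0,1e-4,1e-4).ravel(); r=np.abs((P[:,0]-l[2])*l[1]-(P[:,1]-l[3])*l[0]); return l,r.mean()
fp=np.array([[c,np.argmax(m[:,c])-.5] for c in range(165,435,3)]); lp=np.array([[np.where(m[r,:470])[0].max()+.5,r] for r in range(85,310,3)])
F,L=fit(on_z(i,fp,.07)),fit(on_z(i,lp,.07)); print(F,L)
aF=np.degrees(np.arctan2(F[0][1],F[0][0]))%180-90; aL=(np.degrees(np.arctan2(L[0][1],L[0][0]))+90)%180-90; print("yaw",aF,aL)
w=((H[...,1]<50)&(H[...,2]>150)).astype(np.uint8); 
yaw=np.radians((aF+aL)/2); ex=np.array([np.cos(yaw),np.sin(yaw)]); ey=np.array([-ex[1],ex[0]])
xf=F[0][2:]@ex; yl=L[0][2:]@ey
O=(xf+.19)*ex+(yl-.27)*ey; print("O from base",O)
print("hub button",on_z(i,[[271,225]],.22))
E_=lambda a,b:O+a*ex+b*ey
p=lambda a,b,z:proj(i,np.r_[E_(a,b),z])[0].round(1)
print("pred hub",p(0,0,.22),"front jar",p(-.11,0,.155),"lock",p(0,.205,.151),"rear",p(.11,0,.155))
v=cv2.cvtColor(im,cv2.COLOR_RGB2BGR).copy()
for a,b,z in [(0,0,.22),(-.11,0,.155),(0,.205,.151),(-.142,.13,.17),(-.142,-.13,.17),(.152,.13,.17),(-.19,-.18,.07),(.11,0,.155)]: cv2.drawMarker(v,tuple(int(k) for k in p(a,b,z).round()),(0,255,0),0,10,1)
cv2.imwrite("pics/w1o.png",cv2.resize(v[50:330,140:460],None,fx=2,fy=2))
E
```

```text
(array([ 0.12276886, -0.9924353 ,  0.35774657,  0.18079028], dtype=float32), np.float64(0.00037409706319939536)) (array([0.99271417, 0.12049288, 0.5101204 , 0.37416852], dtype=float32), np.float64(0.01170900440489711))
yaw 7.0519333 6.9205475
O from base [0.5580843  0.10802641]
hub button [[0.55499627 0.11196336 0.22      ]]
pred hub [267.4 227.2] front jar [265.7 129.1] lock [418.1 206.2] rear [273.  284.9]
```

View pics/w1o.png

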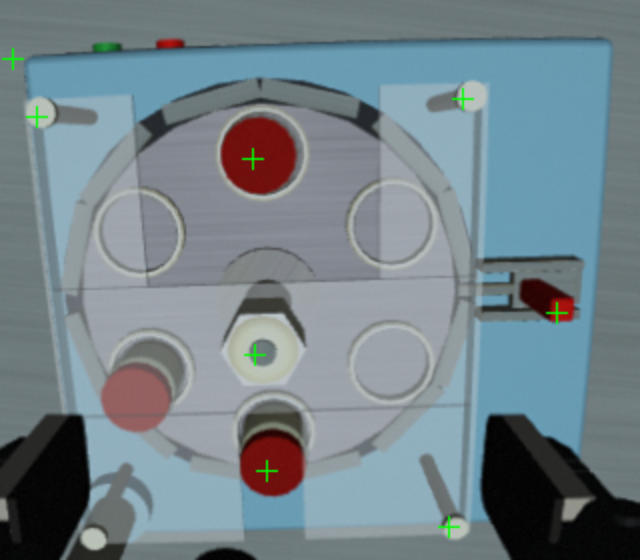

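The markers sit about 4 px off, because the left-edge fit was spoiled by outliers. I'll do a rigid fit from the discrete landmarks instead.

```bash
cat >> h.py <<'E'
def rigid(model,meas):
    A,B=np.array(model),np.array(meas); a,b=A.mean(0),B.mean(0); A0,B0=A-a,B-b
    th=np.arctan2((A0[:,0]*B0[:,1]-A0[:,1]*B0[:,0]).sum(),(A0*B0).sum())
    R=np.array([[np.cos(th),-np.sin(th)],[np.sin(th),np.cos(th)]]); t=b-R@a
    return th,t,((A@R.T+t-B)*1e3).round(1)
E
python3 - <<'E'
from h import *
import json
i=json.load(open("w1.json"))
L=[(271,225,.22,0,0),(268.8,127.2,.155,-.11,0),(275.7,283,.155,.11,0),(421,204.5,.151,0,.205),(375.5,98,.17,-.142,.13),(160,106,.17,-.142,-.13),(367.5,312.5,.17,.152,.13),
(446,69.5,.07,-.19,.27),(152.5,78.5,.07,-.19,-.18)]
M=[on_z(i,[l[:2]],l[2])[0,:2] for l in L]
th,t,r=rigid([l[3:] for l in L],M); print(np.degrees(th),t,r.tolist())
i=manip.camera_info("top"); im=cv2.imread("pics/a_top.png")[:,:,::-1].copy()
print("syrup etc fine")
E
```

```text
6.946651563189956 [0.55621153 0.11213882] [[1.2, 0.2], [0.8, 0.4], [1.6, 0.3], [1.0, 0.5], [0.4, -1.2], [0.2, 2.3], [-1.0, -1.4], [-2.9, 4.1], [-1.3, -5.1]]
syrup etc fine
```

The fit agrees to about 1.5 mm: axis at (0.555, 0.112), yaw 6.95°. Next step: draw out the lock.

```bash
cat >> h.py <<'E'
O=np.array([.5553,.1121]); YAW=np.radians(6.95)
def cap(x,y,z): c,s=np.cos(YAW),np.sin(YAW); return np.array([O[0]+c*x-s*y,O[1]+s*x+c*y,z])
def look(name,file=None):
    i=manip.camera_info(name); im=manip.get_image(name)
    if file: cv2.imwrite(file,im[:,:,::-1])
    return i,im
def st(*a): print(*a,"t",round(manip.read_clock(),1),"ee",np.round(manip.read_ee_pos(),4),"op",round(manip.read_opening(),4),"F",np.round(manip.read_contact_force(),1))
E
python3 - <<'E'
from h import *
A=down(YAW)
manip.goto(cap(0,.205,.28),A)
print(manip.move_l(cap(0,.205,.117),feed=.12,f_stop=12)); st()
manip.close_gripper(); st("grip")
print(manip.move_l(cap(0,.240,.117),feed=.05,f_stop=15)); st("pulled")
manip.open(); 
print(manip.move_l(cap(0,.237,.28),feed=.15))
manip.goto(cap(-.03,.05,.42),down(YAW+np.pi/2))
i,im=look("wrist","pics/w2.png")
for c,a,b,_ in blobs(red(im)): 
    p=on_z(i,[c],.151)[0,:2]-O; R=np.array([[np.cos(YAW),np.sin(YAW)],[-np.sin(YAW),np.cos(YAW)]]); print(c.round(),a,(R@p).round(4))
st()
E
```

```text
False
t 6.6 ee [0.5308 0.3158 0.1178] op 0.0852 F [ 0.5 -0.4  0.3]
grip t 7.3 ee [0.5312 0.3157 0.1174] op 0.0158 F [ 5.5 -0.5  0.9]
True
pulled t 7.9 ee [0.5278 0.3455 0.1174] op 0.0156 F [ 1.7 -8.8  7. ]
False
[204.  54.] 52 [-0.1758 -0.0464]
[243. 108.] 1157 [-0.1097 -0.0002]
[417. 192.] 150 [-0.0003  0.2332]
[247. 267.] 796 [ 0.1101 -0.0009]
t 11.5 ee [0.5195 0.1584 0.4195] op 0.0855 F [0.2 1.  0.4]
```

The lock is out: it moved 30 mm and then met the stop. Now jar 1, with a tray check while carrying.

```bash
cat >> h.py <<'E'
def pick():
    A=down(YAW); manip.goto(cap(-.11,0,.27),A)
    print("hit",manip.move_l(cap(-.11,0,.104),feed=.12,f_stop=10)); st("at jar")
    manip.close_gripper(); st("grip")
    manip.move_l(cap(-.11,0,.27),feed=.12); st("lifted")
def tray(near,file=None):
    manip.goto([near[0],near[1]-.06,.40],down(np.radians(-5)))
    manip.hold(.2); i,im=look("wrist",file); H=hsv(im)
    m=((H[...,1]<60)&(H[...,2]>140)).astype(np.uint8)*255; m[330:]=0
    b=max(blobs(m,1000),key=lambda b:b[1]); c=max(cv2.findContours(b[3].astype(np.uint8),0,2)[0],key=cv2.contourArea)
    P=on_z(i,c.reshape(-1,2),.02)[:,:2]; (cx,cy),(w,h),an=cv2.minAreaRect((P*1000).astype(np.float32))
    if w>h: w,h,an=h,w,an-90   # h = long side (tray y)
    th=(an+90)%180-90; print("tray",cx,cy,"size",w,h,"yaw",th,"px",b[2]); return np.array([cx,cy])/1e3,np.radians(th)
def place(c,th,sy):
    p=c+sy*np.array([-np.sin(th),np.cos(th)]); A=down(th)
    manip.goto([*p,.16],A); manip.move_l([*p,.045],feed=.1)
    print("hit",manip.move_l([*p,.020],feed=.02,f_stop=3)); st("down")
    manip.open(); manip.move_l([*p,.17],feed=.12); st("placed")
E
python3 - <<'E'
from h import *
pick(); manip.move_l(cap(-.11,-.05,.40)); print(tray([.464,-.291],"pics/t1.png"))
E
```

```text
hit False
at jar t 14.3 ee [0.4464 0.0988 0.1045] op 0.0854 F [-0.1  0.2 -0.8]
grip t 14.8 ee [0.4467 0.0989 0.1059] op 0.0474 F [-8.3 -0.8 22.7]
lifted t 16.4 ee [0.4459 0.0988 0.2694] op 0.0471 F [ 0.9 -0.7 -1.9]
tray 463.55499267578125 -391.27166748046875 size 607.8175659179688 1150.8963623046875 yaw 84.92719268798828 px [  0   0 560 330]
(array([ 0.46355499, -0.39127167]), np.float64(1.4822591368810487))
```

View pics/t1.png

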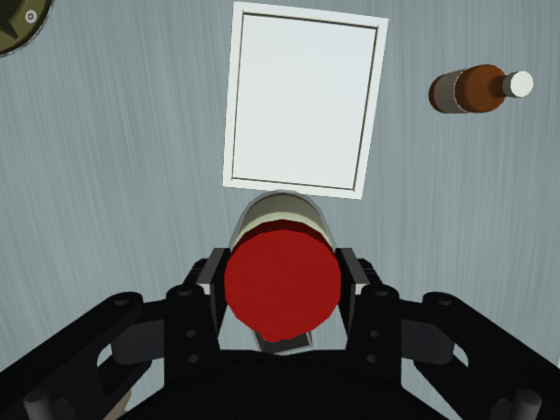

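The tray shows clearly at px (223–388, 2–199) and the jar hangs upright. The counter leaked into the white mask, so I'll raise the threshold. An opening of 47 mm also means the pads sit on the cap, so I'll grip lower next time.

```bash
sed -i 's/(H\[...,2\]>140)).astype(np.uint8)\*255; m\[330:\]=0/(H[...,2]>205)).astype(np.uint8)*255; m[215:]=0/; s/near\[1\]-.06,.40/near[1]-.045,.40/' h.py
python3 - <<'E'
from h import *
c,th=tray([.464,-.291],"pics/t1b.png")
E
```

```text
tray 500.84759521484375 -266.97625732421875 size 202.14227294921875 250.42642211914062 yaw -10.586463928222656 px [235  25 141 171]
```

```bash
python3 - <<'E'
from h import *
i,im=look("top","pics/top2.png"); i0=i
print("pred now",proj(i,[[.501,-.267,.004],[.464,-.291,.02]]).round(1))
for f in("pics/a_top.png","pics/top2.png"):
    H=hsv(cv2.imread(f)[:,:,::-1].copy()); m=((H[...,1]<40)&(H[...,2]>165)).astype(np.uint8)*255
    for b in blobs(m,300):
        if 290<b[0][0]<420: print(f,b[0],b[1],b[2],on_z(i,[b[0]],.01))
i=manip.camera_info("wrist"); im=cv2.imread("pics/t1b.png")[:,:,::-1].copy();H=hsv(im)
print([H[r,305].tolist() for r in (5,10,15,19,22,27,100,190,197,201,205,210,215)])
E
```

```text
pred now [[344.8 239.2]
 [352.3 249. ]]
pics/a_top.png [350.92051052 249.36520376] 4466 [310 212  84  75] [[ 0.46281235 -0.28763323  0.01      ]]
pics/top2.png [342.25407457 239.26501451] 4479 [302 203  85  73] [[ 0.5009658  -0.25661911  0.01      ]]
[[94, 28, 146], [96, 28, 147], [95, 31, 148], [90, 9, 225], [93, 11, 225], [38, 22, 173], [86, 9, 228], [71, 9, 231], [73, 15, 152], [19, 67, 65], [30, 39, 92], [32, 41, 94], [32, 36, 99]]
```

View pics/top2.png

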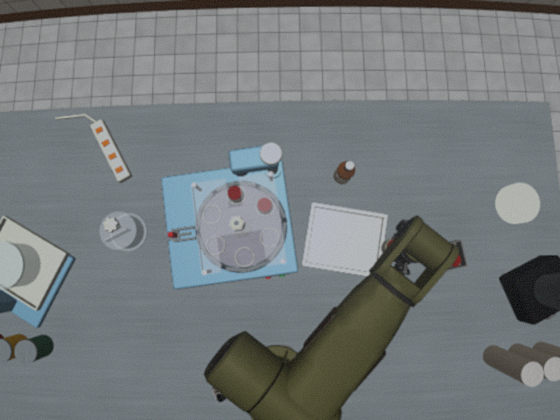

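The tray has already been knocked; it's now around (0.50, -0.265). I'll include the lip by closing the mask, then place.

```bash
sed -i 's/m\[215:\]=0/m[215:]=0; m=cv2.morphologyEx(m,cv2.MORPH_CLOSE,np.ones((7,7)))/' h.py
python3 - <<'E'
from h import *
c,th=tray([.501,-.265])
assert abs(th+.18)<.1
place(c,th,-.08)
manip.goto([c[0],c[1]-.045,.40],down(np.radians(-5))); look("wrist","pics/p1.png")
E
```

```text
tray 501.721435546875 -266.7121276855469 size 237.2675323486328 286.6177062988281 yaw -10.545433044433594 px [205  31 161 184]
hit True
down t 23.4 ee [ 0.487  -0.3454  0.0251] op 0.0471 F [-1.2  0.6  5.1]
placed t 25.3 ee [ 0.4868 -0.3452  0.1692] op 0.0853 F [-0.9 -0.9  0.5]
```

View pics/p1.png

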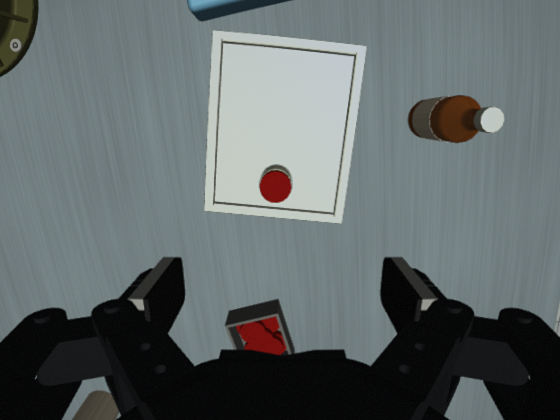

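Jar 1 stands upright on the tray at (276,183). Next: grip the knob and turn two clicks clockwise.

```bash
cat >> h.py <<'E'
def turn(n):  # n clicks clockwise
    a0=YAW+np.pi/3*(1 if n>1 else 0)
    manip.goto(cap(0,0,.30),down(a0)); print("hit",manip.move_l(cap(0,0,.187),feed=.12,f_stop=10))
    manip.close_gripper(); st("knob")
    for k in range(n):
        q=np.array(manip.read_joint_pos()); 
        for s in range(4): q[5]+=np.pi/12; manip.move_j(q)
        manip.hold(.3); st("turned"); print(np.degrees(np.arctan2(*np.array(manip.read_tool_rot())[[1,0],1])-YAW).round(2),np.round(manip.read_ft_torque(),2))
    manip.open(); manip.hold(.3); manip.move_l(cap(0,0,.30))
def caps(file=None):
    manip.goto(cap(-.05,.01,.42),down(YAW+np.pi/2)); i,im=look("wrist",file)
    R=np.array([[np.cos(YAW),np.sin(YAW)],[-np.sin(YAW),np.cos(YAW)]])
    for c,a,b,_ in blobs(red(im)): print("red",c.round(),a,(R@(on_z(i,[c],.155)[0,:2]-O)).round(4))
E
python3 - <<'E'
from h import *
manip.goto(cap(0,0,.40),down(YAW+np.pi/3))
turn(2); caps("pics/c2.png")
E
```

```text
hit False
knob t 30.2 ee [0.5567 0.112  0.19  ] op 0.0007 F [-1.7 -1.7 18.7]
turned t 31.9 ee [0.5567 0.112  0.1901] op 0.0001 F [-0.   0.   4.5]
0.11 [ 0.02  0.01 -0.03]
turned t 33.6 ee [0.5567 0.112  0.1901] op -0.0001 F [-0.1 -0.5  4. ]
-59.76 [-0.06 -0.01 -0.01]
red [231.  67.] 48 [-0.1792 -0.0535]
red [  6. 121.] 350 [-0.1218 -0.3651]
red [443. 206.] 150 [-0.0014  0.2309]
red [276. 280.] 771 [ 0.1082 -0.0002]
```

View pics/c2.png

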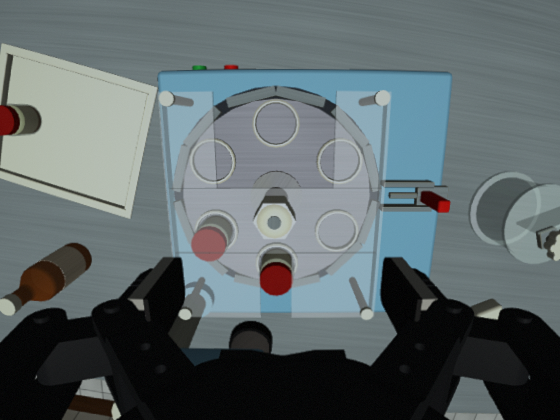

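The plate didn't turn: the gripper shut completely above the knob, which suggests the fingertips sit higher than the nominal TCP. I'll check with a closed-finger picture and a gentle touch on the clear counter.

```bash
python3 - <<'E'
from h import *
manip.close_gripper(); i,im=look("wrist")
T=np.array(manip.read_tool_rot()); p=np.array(manip.read_ee_pos())
print(proj(i,[p,p-T[:,2]*.013,p-T[:,2]*.028]))
cv2.imwrite("pics/cl.png",cv2.resize(im[180:400,150:420,::-1],None,fx=2.5,fy=2.5))
manip.goto([.26,.30,.12],down(YAW+np.pi/2)); manip.move_l([.26,.30,.06])
print(manip.move_l([.26,.30,-.03],feed=.02,f_stop=3)); st("touch")
manip.move_l([.26,.30,.2]); manip.open()
E
```

```text
[[282.62212432 244.91422162]
 [282.63988743 254.41689542]
 [282.66386538 267.28629604]]
True
touch t 44.6 ee [ 0.26   0.3   -0.026] op -0.0003 F [-1.1 -0.6  6.4]
```

View pics/cl.png

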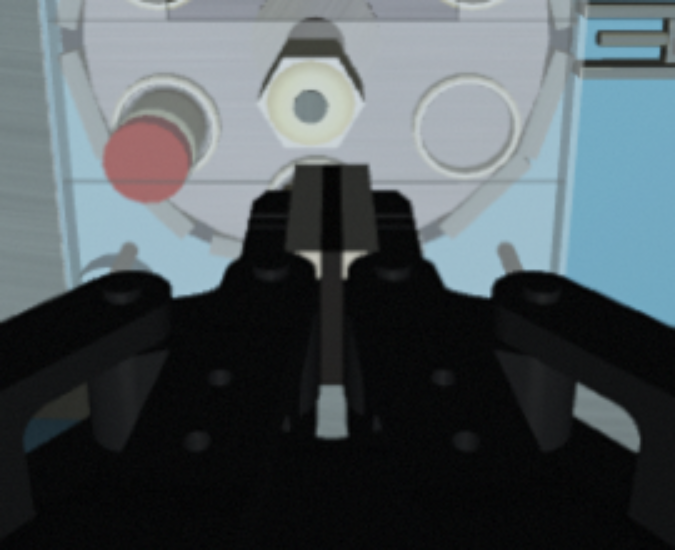

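The fingertips are 26 mm shorter than the nominal TCP: the touch came at z = -0.026, and the picture agrees. I'll correct all heights by that amount.

```bash
cat >> h.py <<'E'
D=.026  # true tips are D behind the nominal TCP
_t=turn
def turn(n):
    a0=YAW+np.pi/3*(1 if n>1 else 0)
    manip.goto(cap(0,0,.30),down(a0)); print("hit",manip.move_l(cap(0,0,.187-D),feed=.1,f_stop=8))
    manip.close_gripper(); st("knob"); assert manip.read_opening()>.03
    for k in range(n):
        q=np.array(manip.read_joint_pos())
        for s in range(4): q[5]+=np.pi/12; manip.move_j(q)
        manip.hold(.3); st("turned",np.round(manip.read_ft_torque(),2))
    manip.open(); manip.hold(.3); manip.move_l(cap(0,0,.30))
def pick():
    manip.goto(cap(-.11,0,.27),down(YAW))
    print("hit",manip.move_l(cap(-.11,0,.104-D),feed=.1,f_stop=8)); st("at jar")
    manip.close_gripper(); st("grip"); off=manip.read_ee_pos()[2]-.085
    manip.move_l(cap(-.11,0,.27),feed=.12); st("lifted"); manip.move_l(cap(-.11,-.05,.40)); return off
def place(c,th,sy,off):
    p=c+sy*np.array([-np.sin(th),np.cos(th)]); z=.004+off
    manip.goto([*p,.16],down(th)); manip.move_l([*p,z+.015],feed=.1)
    print("hit",manip.move_l([*p,z-.004],feed=.015,f_stop=3)); st("down, expected",z)
    manip.open(); manip.move_l([*p,.17],feed=.12)
E
python3 - <<'E'
from h import *
manip.goto(cap(-.2,.1,.35),down(YAW+np.pi/3)); manip.goto(cap(0,0,.35),down(YAW+np.pi/3))
turn(2); caps("pics/c3.png")
E
```

```text
hit False
knob t 51.1 ee [0.5557 0.1127 0.1616] op 0.0431 F [2.1 5.  3.6]
turned [ 1.13 -0.89 -0.88] t 52.8 ee [0.5564 0.1134 0.1616] op 0.0431 F [ 8.6  9.  -2.6]
turned [ 0.06 -1.46 -1.16] t 54.6 ee [0.5574 0.1131 0.1616] op 0.0428 F [10.4  2.2 -3.8]
red [231.  67.] 48 [-0.1792 -0.0535]
red [  6. 121.] 352 [-0.1217 -0.3651]
red [275. 123.] 1134 [-0.1113  0.0003]
red [218. 166.] 92 [-0.0556 -0.0752]
red [443. 206.] 150 [-0.0014  0.2309]
```

View pics/c3.png

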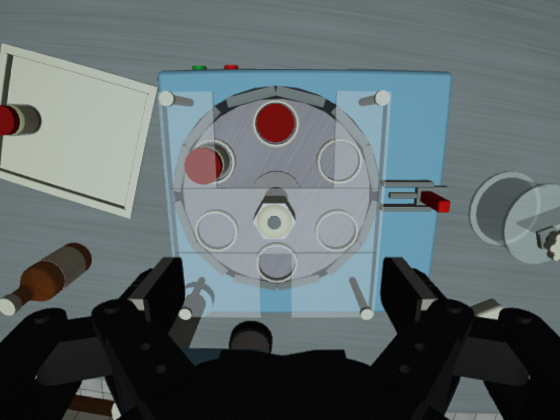

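The plate turned two clicks. One jar is now at the front (275,123) and the other at front right (205,165). Picking jar 2.

```bash
python3 - <<'E'
from h import *
off=pick()
c,th=tray([.5017,-.2667],"pics/t2.png"); assert abs(c[0]-.5)<.05 and abs(th+.18)<.15
place(c,th,.0,off)
manip.goto(cap(-.05,-.05,.35),down(YAW)); turn(1); caps()
E
```

```text
hit False
at jar t 62.1 ee [0.4463 0.0988 0.0784] op 0.0856 F [-1.  -0.3  0.4]
grip t 62.6 ee [0.4462 0.0988 0.0785] op 0.0525 F [-2.2 -0.9  5.9]
lifted t 64.3 ee [0.4459 0.0988 0.2694] op 0.0526 F [-0.3  0.6 -2.8]
tray 501.68243408203125 -266.7164611816406 size 237.06886291503906 286.718505859375 yaw -10.575599670410156 px [204  31 161 184]
hit True
down, expected -0.0025057531750829927 t 70.5 ee [ 0.5016 -0.2667 -0.0024] op 0.0527 F [-0.8  1.8  5.4]
hit False
knob t 76.4 ee [0.5565 0.1122 0.1618] op 0.043 F [10.8  1.2  0.5]
turned [ 0.65 -0.01 -0.2 ] t 78.1 ee [0.5565 0.1123 0.1617] op 0.043 F [ 2.   4.1 -1.2]
red [231.  67.] 48 [-0.1792 -0.0535]
red [275. 122.] 1136 [-0.1118  0.0002]
red [  6. 121.] 351 [-0.1217 -0.3651]
red [ 45. 133.] 669 [-0.1027 -0.3076]
red [443. 206.] 150 [-0.0014  0.2309]
```

Jar 2 is on the tray and jar 3 is at the front. Jar 3 next, then the lock.

```bash
python3 - <<'E'
from h import *
off=pick()
c,th=tray([.5017,-.2667]); assert abs(c[0]-.5)<.05 and abs(th+.18)<.15
place(c,th,.08,off)
manip.goto(cap(-.1,.05,.35),down(YAW)); manip.goto(cap(0,.235,.25),down(YAW))
print(manip.move_l(cap(0,.235,.117-D),feed=.1,f_stop=8)); manip.close_gripper(); st("lock")
print(manip.move_l(cap(0,.200,.117-D),feed=.04,f_stop=15)); st("home")
manip.open(); manip.move_l(cap(0,.203,.28)); caps("pics/f1.png")
manip.goto([.26,.40,.35],down(1)); look("top","pics/f_top.png"); st()
E
```

```text
hit False
at jar t 85.7 ee [0.4463 0.0988 0.0783] op 0.0852 F [-0.3 -0.1 -0.6]
grip t 86.1 ee [0.4463 0.0988 0.0785] op 0.0528 F [-2.2 -0.9  5.6]
lifted t 87.9 ee [0.4459 0.0988 0.2695] op 0.0526 F [-0.3 -0.1 -1.2]
tray 501.65496826171875 -266.75054931640625 size 237.21395874023438 286.872802734375 yaw -10.537384033203125 px [204  31 161 184]
hit True
down, expected -0.0025087562325467223 t 94.2 ee [ 0.5162 -0.1881 -0.0024] op 0.0522 F [-0.7  1.6  6.7]
False
lock t 100.9 ee [0.5276 0.3455 0.0913] op 0.0172 F [4.6 1.9 0.7]
True
home t 101.7 ee [0.5314 0.3154 0.0913] op 0.0169 F [1.8 6.4 1.1]
red [230.  67.] 51 [-0.1792 -0.0538]
red [  6. 121.] 347 [-0.1218 -0.3648]
red [ 45. 133.] 669 [-0.1029 -0.3076]
red [ 91. 147.] 688 [-0.0827 -0.2437]
red [422. 206.] 141 [-0.002   0.2015]
t 106.9 ee [0.2606 0.3997 0.3501] op 0.0856 F [-0.6  0.3  1. ]
```

View pics/f1.png

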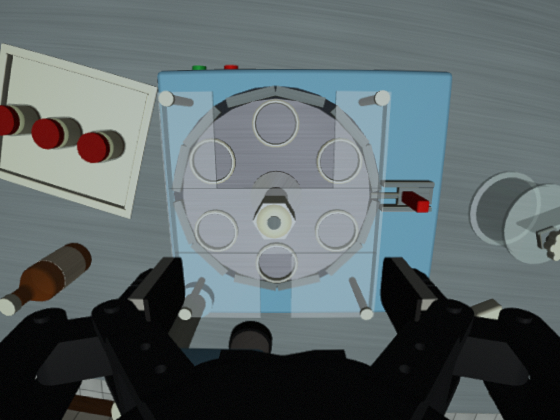

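View pics/f_top.png

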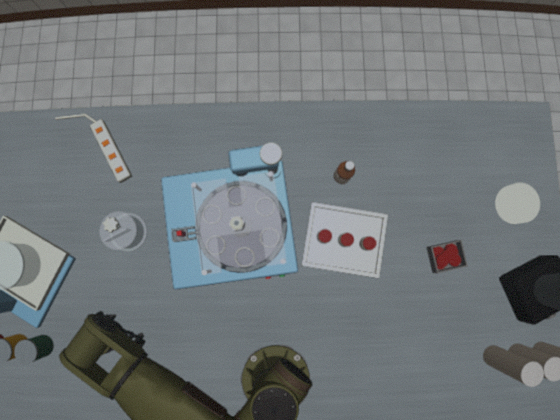

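All six pockets are empty, and three jars stand upright on the tray at (324,236), (346,240) and (369,243) in the top view. The lock is back at its starting position, and the bystanders haven't moved.

```bash
python3 -c "
from cell import manip
print(manip.close_job())"
```

```text
the job is handed in; nothing more can be done
None
```

The job is handed in: all three jars stand upright on the tray, the plate is in a click position, the lock is fully home, and the syrup bottle, ice pot and cap bin have not moved.

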